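# Blow off a fired figure with the two-stage bench air gun

## Robot

A 6-joint arm with a two-finger parallel gripper is mounted at the origin on the work surface. World frame = base frame: x ahead of the robot, y to its left, z up, the work surface at z = 0. Lengths are in m, angles in rad, forces in N, time in s.
With the tool pointing down it reaches from about 0.35 to 0.975 m from the base axis. Payload 4.9 kg.
Tool frame: the origin (TCP) lies midway between the tips of the shut fingers; the grasp point (between the pads) lies 19 mm behind it; z points along the fingers, y is the line along which they close (so a half turn about z gives the same grasp; the last joint's range is limited). The gripper opens to 85 mm and grips with 20 to 120 N. Pads are 22 mm wide; open, the fingers measure 114 mm over their backs; the gripper's body (76 mm by 85 mm) begins 54 mm behind the grasp point. The pads swing forward as they close: fully open they stand 13 mm farther back than shut.
Start: joints at [1.132, 0.053, 1.613, -0, 1.476, -0.119], TCP at [0.196, 0.593, 0.2] pointing down, gripper open.
Joint ranges: [-3.01, 3.01], [-1.01, 2.22], [0.06, 2.58], [-1.02, 4.17], [0.09, 2.62], [-3.14, 3.14]. Speed limits (rad/s): [2.57, 2.57, 3.14, 3.14, 3.14, 3.14].

## Interface

Orientations are given as a unit quaternion [w, x, y, z].
In Python, from plant import state, grab_frame, camera_info, job_done, spot_in, masks_of, pinpoint gives the robot as it stands.
- The arm moves only by the shell command python3 -m handwheel 'ROWS' [OPENING]. ROWS is JSON, a list that holds one entry, the list of rows, each a list of 6 numbers: the shift along the world's x, y, z in m, then the turn, a rotation vector about the world's x, y, z in degrees. In form: [[[tx, ty, tz, ax, ay, az], ...]]. A call has 1 to 20 rows; each row shifts and turns the commanded pose from where the row before left it; what a row does not reach is not made up. A row lasts 1/12 s, in which the tool goes at most 41.7 mm and 7.16 degrees, less where a joint would pass 70% of its speed; a pose out of reach is approached as far as the arm can. A call is refused whole if a number of a shift passes 0.0417 or a number of a turn 7.16, either way. A call with a gripper value outside its range is refused whole. OPENING is the opening, from 0 (shut) to 1 (fully open), set as the call begins (- or left out, the last holds). The fingers move at their own pace and stop on an object; the grip force is fixed at half the most. Time passes only in rows, so rows that do not move let the fingers close. It gives the time, the measured TCP pose, the force, the opening and the grip force at its end, in the units of the state.
- state(): the state, without advancing time (a new reading comes with each control period).
- grab_frame(name): name is "scene" or "top" or "wrist"; returns (picture, depth): 480x640x3 uint8, blue, green, red; 480x640 float32, m along the optical axis (not along the pixel's ray), 0 where there is no reading.
- camera_info(name): a dict with "fx", "fy", "cx", "cy" (pixels), "T" (4x4, takes a point from camera to world coordinates). Camera axes: x right, y up, looking along -z (the intrinsics and any distortion apply to the point x, -y, -z); pixel columns grow to the right and rows downward; lengths in m; the calibration is good to about 2 mm. A picture is of the moment at which its call begins: read the wrist's pose just before it. camera_info takes no time and is no camera call; for the wrist camera it gives the pose at the moment of the call.
- job_done(): hands the job in; it is judged then, once.
Trained networks look in the newest picture that a camera, given by its name, has taken for a name from the list of things; names that differ only in an ending like _2 or _b are one class to them, and where a whole thing is asked for, a point or a joint stands for the part that bears it (a point fixed in the world has none). Each returns a list of dicts, best first, with "conf" (0 to 1); they miss things now and then, are a little off and sometimes report something else, mostly with a low value. They report only what shows in the picture. A call takes as long as a camera call. They do not tell look-alikes from the thing itself.
- spot_in(camera, thing): "box" ([left, top, width, height] in pixels, round what is visible of it).
- masks_of(camera, thing): "region" (480x640 bool, what is visible of it) and "box" ([left, top, width, height] in pixels, round what is visible of it).
- pinpoint(camera, thing): "position" ([column, row] in pixels: a listed point, or the origin of a listed thing).
The state is a dict: "time": time; "joint_pos": joint angles; "joint_vel": joint speeds; "joint_efforts": joint torques, N m; "tool_pos": TCP position; "tool_rot": TCP orientation; "contact_force": force on the tool from outside, world axes, zero at the start; "ft_torque": the same for the moment, N m; "gripper_width": opening from 0.0 (shut) to 1.0 (fully open); "grasp_force": force on a finger pad.
Only numpy, scipy, OpenCV 4.12 (cv2) and the standard library are available. Lean on these libraries where they do the work, as an engineer would, in place of code of your own. Each camera call takes 0.05 s, during which the arm holds its last target. There are 200 camera calls.

## Task

Stand the brown bear figure in the middle of the banding wheel and swing the bench air gun so that its nozzle points at the bear. Only then squeeze the red trigger gently to its pressure point and keep the gentle air on for about a second, squeeze on past the pressure point to full blast and hold that for about two seconds, then let the trigger go. Leave the bear standing there with the gun still on it, and everything else where it is.

Things in the scene. Friction and masses are not known exactly. Their poses are not given: they have to be found in the camera images.
- bear_mid (a point): the piece to be blown off: terracotta-brown bear figure with two small round ears, standing on the wooden drying board, 70 mm tall with a round body 47 mm in diameter (straight-sided from 4 to 40 mm above its base) and a head 33 mm in diameter above that, 130 g; this point is on its axis 35 mm above its base, z up, its face looks to -x
- wheel_top (a point): centre of the top face of the fixed banding wheel: a grey aluminium disc 170 mm in diameter on a dark foot, its top 45 mm above the table, with a thin blue circle 60 mm in diameter at its middle; the disc does not turn
- handle (a point): middle of the blue handle of the pistol-shaped air gun, which is mounted grip-up on a swivel. Axes here: -x along the barrel to the nozzle (35 deg below level), z along the handle to its butt (so it leans 35 deg from vertical, to the nozzle side), y level. Handle 26 mm (x) by 24 mm (y); butt end at z +29 mm, top of the barrel at z -42 mm. Swivel axis meets the barrel axis at x -13, z -55 mm
- nozzle (a point): black rubber tip of the gun's thin steel nozzle, 121 mm along the barrel from the swivel axis; axes as handle
- trigger (a point): middle of the front face of the red trigger, axes as handle. A block 12 (x) by 18 (y) mm, 25 mm above to 31 mm below this point (z). It stands on the nozzle side of the handle, at x -39 mm from handle when free, and slides straight along x towards it, 12 mm in all. Front of trigger to back of handle: 52 mm free, 40 mm fully squeezed
- gun (a joint): swivel of the gun about the vertical axis of its stand, rad, counter-clockwise from above is positive, range -1.2 to 1.2; it stays where it is left, and turning it needs about 0.15 N m
- trigger_first (a joint): first-stage travel of the trigger, 0 free to 0.007 m at the pressure point; the spring asks 2.5 N at the start and 4.6 N at the pressure point (gentle air)
- trigger_second (a joint): further travel of the trigger past the pressure point, 0 to 0.005 m; nothing moves until the squeeze reaches 9.5 N, and the stop is reached at 12.5 N (full blast); both travels spring back when let go
- stand: fixed stand of the gun, beyond the wheel: grey foot plate 150 x 120 x 14 mm, steel column 32 mm in diameter, behind it a dark air regulator 62 x 66 mm, 70 mm tall with a yellow knob; origin on the table on the vertical swivel axis; the barrel axis crosses it 214 mm above the table
- board_top (a point): centre of the top of the fixed wooden drying board, 360 mm (x) by 130 mm (y), 15 mm thick, with three figures standing on it about 115 mm apart in any order
- rabbit_mid (a point): bystander: white rabbit figure with two upright ears up to 92 mm, otherwise the same body as the bear; point 35 mm above its base
- bird_mid (a point): bystander: grey bird figure with yellow beak and a stub tail, otherwise the same body as the bear; point 35 mm above its base
- cup_a: bystander: open steel cup, 72 mm in diameter, 85 mm tall, origin under its centre
- cup_b: bystander: second such steel cup
- jar: bystander: amber glass jar with white lid, 70 mm in diameter, 90 mm tall, origin under its centre
- brush: bystander: brush lying flat, origin under its middle
- mould: bystander: white plaster mould block 90 x 75 x 50 mm, origin under its centre
- rib: bystander: flat wooden shaping rib 118 x 35 x 8 mm, origin at its underside
- bear: the bear figure as a whole; origin under its centre
Mind the look-alikes: they are no part of the job. Of the things shaped like the bear, the terracotta one is meant.

How it is judged:
By the outcome, as a careful person would: the job done as asked, in the order asked, and still so for the second after the job is handed in, with the robot touching nothing.
It also fails if it takes over 72 s, if anything falls off the work surface, if the arm or the gripper's body presses on something with over 40 N, if the wrist force passes 120 N, or if a joint passes its speed limit or range.

## Working session

There is one attempt and no reset: what is moved stays moved. The work goes in short steps, Python scripts to look and compute and a shell command to move; the robot and the scene stay as the last step left them, time stands still between calls to the robot, and variables do not carry over. Pictures are saved under pics/ and viewed, at most 11 in all, crops included, and the job is handed in when it is done.

```bash
mkdir -p pics; ls
cat > h.py <<'E'
import numpy as np, cv2
from plant import *
def w(cam,px,d,info=None):
    i=info or camera_info(cam); x=(px[0]-i['cx'])/i['fx']*d; y=(px[1]-i['cy'])/i['fy']*d
    return (np.array(i['T'])@[x,-y,-d,1])[:3]
def onplane(cam,px,z,info=None):
    a=w(cam,px,0.0001,info);b=w(cam,px,1,info); t=(z-a[2])/(b[2]-a[2]); return a+t*(b-a)
E
python3 - <<'E'
from h import *
for c in ['top','scene']:
    im,d=grab_frame(c); cv2.imwrite(f'pics/{c}0.png',im); np.save(f'{c}0.npy',d)
    i=camera_info(c); print(c,{k:np.round(v,3).tolist() for k,v in i.items() if k!='dist'})
    for t in ['bear_mid','wheel_top','handle','nozzle','trigger','stand','board_top']:
        for r in pinpoint(c,t)[:3]:
            p=r['position']; q=tuple(int(round(v)) for v in p)
            dd=d[min(q[1],479),min(q[0],639)]
            print(t,np.round(p,1),round(r['conf'],2),np.round(w(c,p,dd),3))
print(state())
E
```

```text
pics
top {'fx': 616.97, 'fy': 616.97, 'cx': 324.388, 'cy': 232.031, 'T': [[-0.022, 0.994, -0.104, 0.417], [-1.0, -0.023, -0.003, 0.005], [-0.005, 0.104, 0.995, 1.772], [0.0, 0.0, 0.0, 1.0]]}
bear_mid [249.1 221.5] 0.85 [0.628 0.217 0.079]
bear_mid [221.5 174.7] 0.83 [0.764 0.295 0.065]
bear_mid [176.1 186.5] 0.77 [0.734 0.424 0.063]
wheel_top [380.2 274.9] 0.8 [ 0.473 -0.143  0.045]
handle [383.  194.5] 0.71 [ 0.66  -0.135  0.294]
nozzle [405.3 219.9] 0.83 [ 0.633 -0.225 -0.007]
trigger [393.5 201.6] 0.6 [ 0.646 -0.163  0.263]
stand [367.3 201.8] 0.86 [ 0.664 -0.106  0.154]
board_top [243.2 262.4] 0.61 [0.514 0.233 0.092]
scene {'fx': 450.732, 'fy': 450.732, 'cx': 317.257, 'cy': 240.844, 'T': [[0.462, -0.581, 0.67, 1.271], [0.887, 0.307, -0.346, -0.359], [-0.004, 0.754, 0.657, 0.852], [0.0, 0.0, 0.0, 1.0]]}
bear_mid [356.7 284.1] 0.81 [0.635 0.077 0.043]
bear_mid [462.1 293.8] 0.77 [0.78  0.285 0.043]
bear_mid [321.2 273.1] 0.69 [0.572 0.012 0.056]
wheel_top [248.4 275.3] 0.95 [ 0.487 -0.149  0.048]
handle [279.7 250.2] 0.85 [ 0.676 -0.132  0.278]
nozzle [241.3 290.8] 0.84 [ 0.529 -0
[... 293 characters left out ...]
196102e+00,  5.26746639e-02,  1.61285213e+00,  2.22174938e-05,
        1.47601585e+00, -1.18993911e-01]), 'joint_vel': array([ 7.72493539e-05,  8.92269983e-04,  2.34668834e-04,  2.12425224e-03,
        2.01541349e-03, -4.41392415e-04]), 'joint_efforts': array([ 1.20102173e-03, -3.93640387e+01, -3.70441818e+01, -7.24189272e-05,
        4.50704129e-04,  6.43896243e-06]), 'tool_pos': array([0.19649939, 0.59330676, 0.19964793]), 'tool_rot': array([-3.74694661e-06,  1.59240956e-01,  9.87239747e-01,  2.70847568e-05]), 'contact_force': array([-0.19574394, -0.04408677,  0.47822405]), 'ft_torque': array([-0.00721332,  0.04303102, -0.00685075]), 'grasp_force': 0.0, 'gripper_width': 0.9958458816431007}
```

View pics/top0.png

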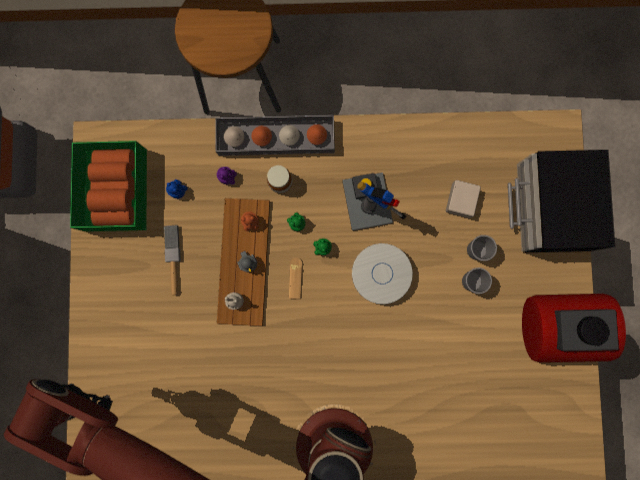

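View pics/scene0.png

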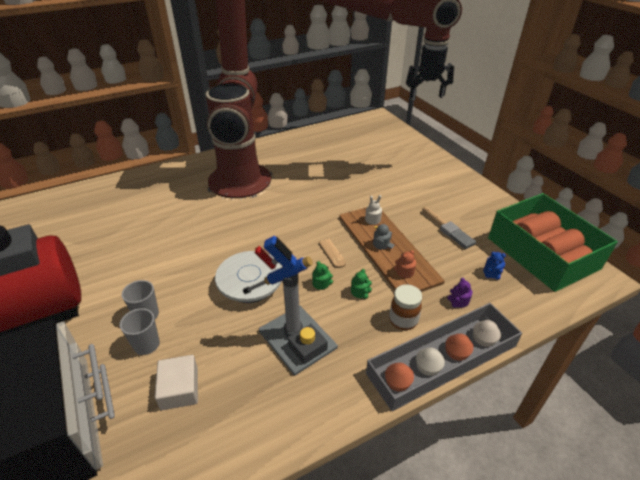

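Lookalikes (top view): terracotta (250,221), grey bird (247,263), white rabbit (234,300), green figures (297,222) and (322,247), purple (226,175), blue (176,188), plus orange balls and rolls in the tray and bin. I choose the terracotta bear on the board at (250,221). The wheel is at (382,274), and the gun is at about (378,195) with its nozzle tip at (404,216).

Run:
```python
from h import *
im,d=grab_frame('top'); 
cv2.imwrite('pics/crop.png',cv2.hconcat([cv2.resize(im[190:290,210:330],None,fx=3.3,fy=3.3),cv2.resize(im[160:260,330:450],None,fx=3.3,fy=3.3)]))
H={'bear_mid':.05,'wheel_top':.045,'handle':.2665,'nozzle':.1446,'trigger':.244,'stand':0,'board_top':.015}
for c in ['top','scene']:
    if c=='scene': im,d=grab_frame(c)
    for t,z in H.items():
        for r in pinpoint(c,t)[:4]: print(c,t,np.round(r['position'],1),round(r['conf'],2),np.round(onplane(c,r['position'],z),4))
    for t in ['bear_mid','wheel_top','gun']:
        for r in masks_of(c,t)[:3]:
            m=r['region']; v,u=np.nonzero(m&(d>0)); 
            if len(v)==0: continue
            P=np.array([w(c,(a,b),d[b,a]) for a,b in zip(u,v)])
            print(c,'mask',t,round(r['conf'],2),r['box'],len(v),'mean',P.mean(0).round(4),'min',np.percentile(P,3,axis=0).round(3),'max',np.percentile(P,97,axis=0).round(3),im[m].mean(0).round())
```

```text
top bear_mid [296.8 225.4] 0.83 [0.6173 0.0871 0.05  ]
top bear_mid [321.9 244.7] 0.83 [0.5614 0.0178 0.05  ]
top bear_mid [176.1 191.9] 0.77 [0.7205 0.4269 0.05  ]
top bear_mid [250.5 218.2] 0.7 [0.6407 0.2171 0.05  ]
top wheel_top [380.9 274.3] 0.61 [ 0.4751 -0.1451  0.045 ]
top handle [382.9 195. ] 0.75 [ 0.6629 -0.1369  0.2665]
top nozzle [408. 217.] 0.82 [ 0.6221 -0.2132  0.1446]
top trigger [393.8 202.7] 0.51 [ 0.6464 -0.1657  0.244 ]
top stand [367.8 203.8] 0.8 [ 0.6815 -0.1175  0.    ]
top board_top [243.7 259.7] 0.88 [0.5264 0.2419 0.015 ]
top board_top [379.4 194.7] 0.38 [ 0.705  -0.1507  0.015 ]
top mask bear_mid 0.75 [313.1, 237.2, 21.0, 23.3] 265 mean [0.5542 0.0177 0.0482] min [ 0.535 -0.005  0.003] max [0.576 0.04  0.074] [30. 77. 26.]
top mask bear_mid 0.71 [242.2, 211.2, 16.6, 19.5] 276 mean [0.6304 0.2182 0.0618] min [0.61  0.199 0.023] max [0.655 0.241 0.088] [ 26.  49. 102.]
top mask bear_mid 0.67 [213.5, 166.5, 22.8, 19.1] 262 mean [0.7649 0.2866 0.0478] min [0.747 0.268 0.012] max [0.787 0.31  0.073] [61. 22. 56.]
top mask wheel_top 0.81 [350.5, 244.3, 63.8, 63.2] 2910 mean [ 0.4764 -0.1484  0.0444] min [ 0.403 -0.221  0.036] max [ 0.551 -0.075  0.053] [139. 152. 160.]Traceback (most recent call last):
  File "<stdin>", line 13, in <module>
  File "h.py", line 4, in w
    i=info or camera_info(cam); x=(px[0]-i['cx'])/i['fx']*d; y=(px[1]-i['cy'])/i['fy']*d
              ~~~~~~~~~~~^^^^^
ValueError: time passes only in moves, steps and waits
```

View pics/crop.png

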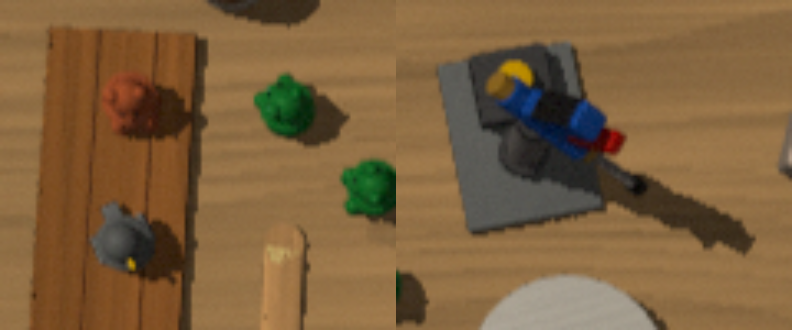

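The crop confirms the terracotta bear at (249,222), at about (0.632, 0.218) in the world. The gun points away from the wheel, with its swivel at about (0.675, -0.118). I'll approach to above the bear and look with the wrist camera.

```bash
python3 -m handwheel '[[[0.031,-0.027,0,0,0,0],[0.031,-0.027,0,0,0,0],[0.031,-0.027,0,0,0,0],[0.031,-0.027,0,0,0,0],[0.031,-0.027,0,0,0,0],[0.031,-0.027,0,0,0,0],[0.031,-0.027,0,0,0,0],[0.031,-0.027,0,0,0,0],[0.031,-0.027,0,0,0,0],[0.031,-0.027,0,0,0,0],[0.031,-0.027,0,0,0,0],[0.031,-0.027,0,0,0,0],[0.031,-0.027,0,0,0,0],[0.031,-0.027,0,0,0,0],[0,0,0,0,0,0],[0,0,0,0,0,0]]]' 1
cat > look.py <<'E'
from h import *
import sys
def look(things,name,cam='wrist'):
    info=camera_info(cam); im,d=grab_frame(cam); cv2.imwrite(f'pics/{name}.png',im)
    for t,z in things.items():
        for r in pinpoint(cam,t)[:3]: print('pt',t,np.round(r['position'],1),round(r['conf'],2),np.round(onplane(cam,r['position'],z,info),4))
        for r in masks_of(cam,t)[:3]:
            m=r['region']&(d>0); v,u=np.nonzero(m)
            if len(v)<5: continue
            P=np.array([w(cam,(a,b),d[b,a],info) for a,b in zip(u,v)])
            print('mask',t,round(r['conf'],2),np.round(r['box']),'mid',((np.percentile(P,2,axis=0)+np.percentile(P,98,axis=0))/2).round(4),'min',np.percentile(P,2,axis=0).round(3),'max',np.percentile(P,98,axis=0).round(3),im[m].mean(0).round())
    s=state(); print(s['time'],s['tool_pos'].round(4),s['tool_rot'].round(3),s['contact_force'].round(1),s['gripper_width'],s['grasp_force'])
    return im,d,info
E
python3 - <<'E'
from look import *
look({'bear_mid':.05},'w1')
E
```

```text
time: 2.63
tool_pos: [0.6317, 0.2135, 0.1991]
tool_rot: [-0.0, 0.161, 0.987, -0.0]
contact_force: [-0.6, 0.1, 0.1]
gripper_width: 0.997
grasp_force: 0.0
pt bear_mid [336.7 222.2] 0.88 [0.6388 0.2244 0.05  ]
pt bear_mid [213.  252.8] 0.76 [0.6295 0.0993 0.05  ]
pt bear_mid [437.4 314. ] 0.69 [0.7644 0.2935 0.05  ]
mask bear_mid 0.98 [308. 185.  52.  59.] mid [0.6337 0.225  0.0549] min [0.611 0.204 0.025] max [0.657 0.246 0.085] [ 37.  75. 156.]
mask bear_mid 0.93 [520. 212.  86.  51.] mid [0.734  0.4334 0.0365] min [0.71  0.411 0.003] max [0.758 0.456 0.07 ] [92. 45. 19.]
mask bear_mid 0.89 [ 81. 180.  83.  51.] mid [0.5586 0.027  0.0351] min [0.538 0.009 0.   ] max [0.58  0.045 0.07 ] [21. 58. 15.]
2.7833 [0.6298 0.2161 0.1996] [-0.     0.159  0.987  0.   ] [ 1.2 -0.3  0.8] 1.000836468857903 0.0
```

```bash
python3 -m handwheel '[[[0.005,0.009,-0.03,0,0,0],[0,0,-0.035,0,0,0],[0,0,-0.035,0,0,0],[0,0,-0.035,0,0,0],[0,0,-0.025,0,0,0],[0,0,-0.02,0,0,0],[0,0,0,0,0,0],[0,0,0,0,0,0]]]' 1
python3 -m handwheel '[[[0,0,0,0,0,0],[0,0,0,0,0,0],[0,0,0,0,0,0],[0,0,0,0,0,0],[0,0,0,0,0,0],[0,0,0,0,0,0],[0,0,0,0,0,0],[0,0,0,0,0,0]]]' 0.3
```

```text
time: 3.45
tool_pos: [0.6336, 0.2253, 0.0186]
tool_rot: [-0.001, 0.158, 0.987, -0.0]
contact_force: [0.7, -0.4, 0.6]
gripper_width: 0.998
grasp_force: 0.0
time: 4.12
tool_pos: [0.6391, 0.2251, 0.0271]
tool_rot: [0.003, 0.159, 0.987, 0.001]
contact_force: [-6.3, -1.7, 21.0]
gripper_width: 0.354
grasp_force: 67.2
```

Run:
```python
from look import *
im,d,i=look({'bear_mid':.05},'w2')
s,_=grab_frame('scene'); cv2.imwrite('pics/c2.png',cv2.hconcat([cv2.resize(im,(533,400)),cv2.resize(s[210:310,360:425],(260,400))]))
```

```text
pt bear_mid [ 87.6 338.5] 0.61 [0.6256 0.1072 0.05  ]
mask bear_mid 0.7 [ 13. 275. 156. 130.] mid [0.6286 0.101  0.0376] min [0.607 0.082 0.005] max [0.651 0.12  0.07 ] [34. 92. 21.]
mask bear_mid 0.62 [271. 216.  98. 132.] mid [0.6289 0.2273 0.0552] min [0.612 0.208 0.025] max [0.646 0.246 0.085] [ 35.  65. 133.]
mask bear_mid 0.56 [439. 385.  60.  78.] mid [0.7206 0.2823 0.06  ] min [0.661 0.266 0.007] max [0.78  0.298 0.113] [66. 28. 61.]
4.2667 [0.6391 0.2251 0.0271] [0.003 0.159 0.987 0.001] [-6.1 -2.5 19.5] 0.3534350049727623 67.17297068797052
```

View pics/c2.png

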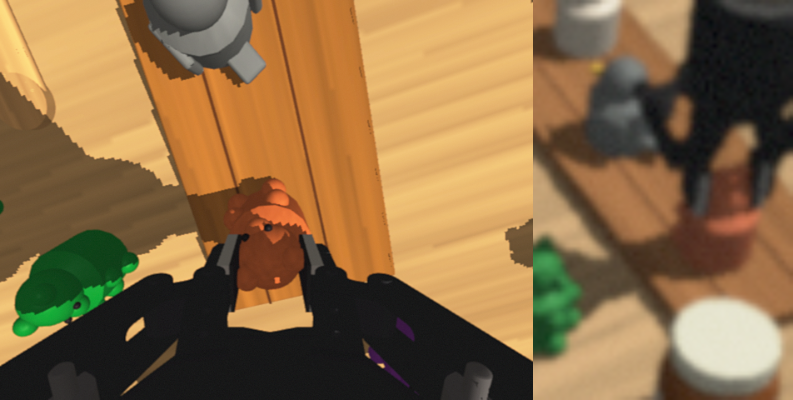

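The picture shows the bear upright but pinched high, at the neck or head, with the fingertips near mid-height. I'll reopen, rise and re-measure.

```bash
python3 -m handwheel '[[[0,0,0,0,0,0],[0,0,0,0,0,0],[0,0,0,0,0,0],[0,0,0,0,0,0],[0,0,0,0,0,0],[0,0,0.04,0,0,0],[0,0,0.04,0,0,0],[-0.02,0,0.03,0,0,0],[0,0,0,0,0,0],[0,0,0,0,0,0]]]' 1
python3 - <<'E'
from look import *
im,d,i=look({'bear_mid':.05},'w3')
m=max((r for r in masks_of('wrist','bear_mid')),key=lambda r:im[r['region']].mean(0)[2]-im[r['region']].mean(0)[1])['region']
P=np.array([w('wrist',(a,b),d[b,a],i) for b,a in zip(*np.nonzero(m&(d>0)))])
for a in np.arange(.015,.09,.01):
    q=P[abs(P[:,2]-a)<.005]
    if len(q)>9: print(round(a,3),len(q),q.min(0).round(4),q.max(0).round(4))
cv2.imwrite('pics/c3.png',im[120:420,120:520])
E
```

```text
time: 5.15
tool_pos: [0.6167, 0.2248, 0.1327]
tool_rot: [0.002, 0.159, 0.987, 0.001]
contact_force: [-1.7, 0.7, -0.9]
gripper_width: 0.998
grasp_force: 0.0
pt bear_mid [448.9 363.6] 0.95 [0.759  0.2921 0.05  ]
pt bear_mid [605.4 279.3] 0.86 [0.7221 0.4285 0.05  ]
pt bear_mid [184.1 291.3] 0.73 [0.6255 0.1037 0.05  ]
mask bear_mid 0.96 [410. 328.  31.  56.] mid [0.7641 0.2754 0.0309] min [0.747 0.267 0.005] max [0.781 0.284 0.057] [60. 26. 57.]
mask bear_mid 0.89 [298. 215.  65.  73.] mid [0.6308 0.2258 0.0544] min [0.611 0.205 0.024] max [0.65  0.247 0.085] [ 37.  75. 155.]
mask bear_mid 0.89 [548. 242.  92.  68.] mid [0.7283 0.4319 0.0367] min [0.709 0.411 0.005] max [0.747 0.453 0.069] [87. 42. 18.]
5.3 [0.6144 0.224  0.1273] [-0.002  0.159  0.987 -0.001] [ 0.7 -0.1 -0.5] 1.0006568568800736 0.0
0.015 26 [0.6144 0.1954 0.0137] [0.6784 0.2482 0.02  ]
0.025 293 [0.6086 0.2038 0.0201] [0.6366 0.2488 0.03  ]
0.035 79 [0.6141 0.2113 0.0301] [0.6365 0.2487 0.0398]
0.045 303 [0.6106 0.2039 0.04  ] [0.6363 0.2487 0.05  ]
0.055 1060 [0.6124 0.2023 0.05  ] [0.6606 0.2489 0.06  ]
0.065 187 [0.6168 0.2091 0.06  ] [0.6359 0.2414 0.07  ]
0.075 660 [0.6186 0.21   0.0701] [0.652  0.2432 0.08  ]
0.085 920 [0.6267 0.2081 0.08  ] [0.6481 0.243  0.0869]
```

View pics/c3.png

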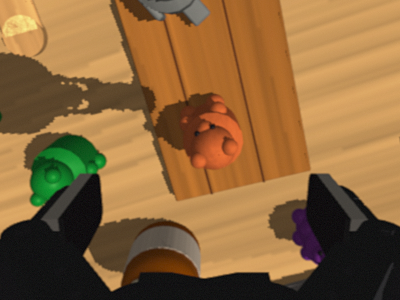

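The bear still stands at (0.636, 0.2255). I'll go about 8 mm lower than before and limit the closing.

```bash
python3 -m handwheel '[[[0.021,0.001,-0.02,0,0,0],[0,0,-0.035,0,0,0],[0,0,-0.03,0,0,0],[0,0,-0.02,0,0,0],[0,0,-0.0115,0,0,0],[0,0,0,0,0,0],[0,0,0,0,0,0]]]' 1
python3 -m handwheel '[[[0,0,0,0,0,0],[0,0,0,0,0,0],[0,0,0,0,0,0],[0,0,0,0,0,0],[0,0,0,0,0,0],[0,0,0,0,0,0]]]' 0.48
```

```text
time: 5.93
tool_pos: [0.6359, 0.2251, 0.012]
tool_rot: [-0.001, 0.159, 0.987, -0.0]
contact_force: [0.7, 0.4, -0.2]
gripper_width: 1.0
grasp_force: 0.0
time: 6.43
tool_pos: [0.6383, 0.2256, 0.0159]
tool_rot: [0.002, 0.159, 0.987, 0.001]
contact_force: [-0.5, -1.0, 6.4]
gripper_width: 0.508
grasp_force: 60.6
```

```bash
python3 -m handwheel '[[[0,0,0.02,0,0,0],[0,0,0.035,0,0,0],[0,0,0.04,0,0,0],[0,0,0.03,0,0,0],[-0.008,-0.018,0.01,0,0,0],[-0.016,-0.037,0,0,0,0],[-0.016,-0.037,0,0,0,0],[-0.016,-0.037,0,0,0,0],[-0.016,-0.037,0,0,0,0],[-0.016,-0.037,0,0,0,0],[-0.016,-0.037,0,0,0,0],[-0.016,-0.037,0,0,0,0],[-0.016,-0.037,0,0,0,0],[-0.016,-0.037,0,0,0,0],[-0.008,-0.022,0,0,0,0],[0,0,0,0,0,0],[0,0,0,0,0,0]]]'
python3 - <<'E'
from look import *
im,d,i=look({'wheel_top':.045},'w4')
P=[]
hsv=cv2.cvtColor(im,cv2.COLOR_BGR2HSV)
ms=masks_of('wrist','wheel_top')
cv2.imwrite('pics/c4.png',im)
t,_=grab_frame('top')
for r in masks_of('top','wheel_top')[:1]:
    m=r['region'].astype(np.uint8); c=max(cv2.findContours(m,0,2)[0],key=cv2.contourArea)
    e=cv2.fitEllipse(cv2.convexHull(c)); print('top ell',e, onplane('top',e[0],.045))
E
```

```text
time: 7.85
tool_pos: [0.4759, -0.1485, 0.1482]
tool_rot: [0.0, 0.161, 0.987, 0.0]
contact_force: [0.1, -0.1, -1.6]
gripper_width: 0.508
grasp_force: 61.7
pt wheel_top [329.7 229.8] 0.55 [ 0.4775 -0.1434  0.045 ]
mask wheel_top 0.63 [227. 124. 206. 171.] mid [ 0.4666 -0.1441  0.0441] min [ 0.4   -0.221  0.043] max [ 0.533 -0.067  0.046] [177. 195. 204.]
8.0 [ 0.4767 -0.1468  0.148 ] [-0.     0.159  0.987  0.   ] [-0.9  0.5 -1.4] 0.5092945431674382 61.688531851395965
top ell ((384.13311767578125, 291.1361083984375), (26.677175521850586, 41.19817352294922), 85.9831771850586) [ 0.42813443 -0.15262728  0.045     ]
```

View pics/c4.png

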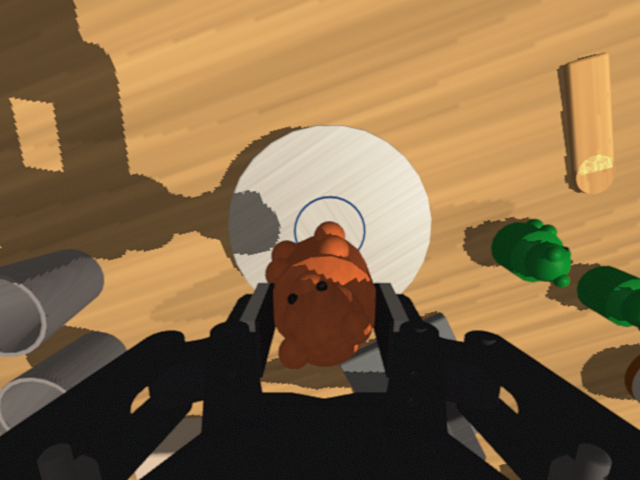

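The blue circle is centred at about (330,230), i.e. about (0.477, -0.145). The bear hangs upright, so I'll lower it.

```bash
python3 -m handwheel '[[[0,0.002,-0.02,0,0,0],[0,0,-0.03,0,0,0],[0,0,-0.025,0,0,0],[0,0,-0.01,0,0,0],[0,0,-0.007,0,0,0],[0,0,-0.004,0,0,0],[0,0,-0.003,0,0,0],[0,0,0,0,0,0],[0,0,0,0,0,0]]]'
```

```text
time: 8.9
tool_pos: [0.4774, -0.1461, 0.0504]
tool_rot: [0.001, 0.159, 0.987, -0.0]
contact_force: [0.4, -0.5, -1.2]
gripper_width: 0.508
grasp_force: 61.7
```

```bash
for k in 1 2 3; do python3 -m handwheel '[[[0,0,-0.0015,0,0,0],[0,0,0,0,0,0],[0,0,0,0,0,0]]]' | sed -n '2p;4p'; done
```

```text
tool_pos: [0.4767, -0.1459, 0.0481]
contact_force: [0.6, 1.5, -1.5]
tool_pos: [0.4764, -0.1457, 0.046]
contact_force: [0.3, -0.0, -2.4]
tool_pos: [0.4767, -0.1458, 0.046]
contact_force: [-4.0, 1.9, 6.2]
```

```bash
python3 -m handwheel '[[[0,0,0,0,0,0],[0,0,0,0,0,0],[0,0,0,0,0,0],[0,0,0,0,0,0],[0,0,0,0,0,0],[0,0,0.02,0,0,0],[0,0,0.04,0,0,0],[0,0,0.04,0,0,0],[0,0,0.04,0,0,0],[-0.02,0,0.04,0,0,0],[-0.03,0,0.04,0,0,0],[-0.03,0,0.03,0,0,0],[-0.02,0,0.02,0,0,0],[0,0,0,0,0,0],[0,0,0,0,0,0]]]' 1
python3 - <<'E'
from look import *
im,d,i=look({'wheel_top':.045,'bear_mid':.08,'handle':.2665,'trigger':.244,'nozzle':.1446,'stand':0},'w5')
cv2.imwrite('pics/c5.png',im)
E
```

```text
time: 10.9
tool_pos: [0.3837, -0.1462, 0.3065]
tool_rot: [0.002, 0.16, 0.987, -0.001]
contact_force: [-0.7, -0.2, -0.2]
gripper_width: 1.001
grasp_force: 0.0
pt wheel_top [346.1 267.7] 0.93 [ 0.4803 -0.1466  0.045 ]
mask wheel_top 0.78 [284. 202. 126. 120.] mid [ 0.4769 -0.1445  0.044 ] min [ 0.4   -0.221  0.042] max [ 0.554 -0.068  0.046] [156. 173. 184.]
pt bear_mid [350.5 275.9] 0.78 [ 0.4795 -0.1429  0.08  ]
pt bear_mid [478.1 278.9] 0.63 [0.5334 0.0072 0.08  ]
pt bear_mid [536.7 309.1] 0.57 [0.5979 0.0702 0.08  ]
mask bear_mid 0.9 [452. 257.  44.  43.] mid [0.5533 0.0165 0.0385] min [ 0.535 -0.005  0.007] max [0.571 0.038 0.07 ] [25. 72. 16.]
mask bear_mid 0.87 [508. 290.  53.  40.] mid [0.6234 0.0881 0.0376] min [0.606 0.069 0.005] max [0.641 0.108 0.07 ] [24. 68. 17.]
mask bear_mid 0.68 [328. 246.  39.  47.] mid [ 0.4691 -0.1455  0.0845] min [ 0.451 -0.167  0.054] max [ 0.487 -0.124  0.115] [ 33.  63. 130.]
pt handle [348.7 273. ] 0.31 [ 0.4024 -0.1346  0.2665]
mask nozzle 0.57 [498. 157.  28.  84.] mid [0.4706 0.0993 0.0041] min [ 0.416  0.081 -0.001] max [0.525 0.117 0.009] [ 81. 141. 192.]
pt stand [401.1 361.7] 0.95 [ 0.6785 -0.1128  0.    ]
mask stand 0.94 [350. 317.  96.  93.] mid [ 0.6616 -0.119   0.0575] min [ 0.61  -0.174  0.006] max [ 0.713 -0.064  0.109] [68. 72. 74.]
11.55 [ 0.3834 -0.1457  0.3045] [-0.     0.159  0.987  0.   ] [-0.3  0.4  0.1] 0.99853678479447 0.0
```

View pics/c5.png

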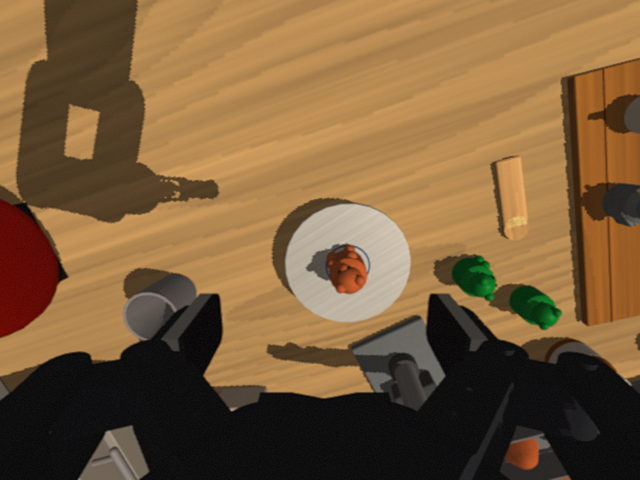

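The picture shows the bear standing inside the blue circle at (348,268). Next I'll fit the gun's swivel axis and yaw from the top and scene keypoints.

```bash
cat > gun.py <<'E'
from h import *
from scipy.optimize import least_squares
c35,s35=np.cos(np.radians(35)),np.sin(np.radians(35))
def pts(sx,sy,yaw):
    n=np.array([np.cos(yaw),np.sin(yaw),0]);Z=np.array([0,0,1]);S=np.array([sx,sy,.214])
    hx=-n*c35+Z*s35; hz=n*s35+Z*c35; h=S+.013*hx+.055*hz
    return {'handle':h,'nozzle':S-.121*hx,'trigger':h-.039*hx,'stand':np.array([sx,sy,0])}
def proj(i,p):
    q=np.linalg.inv(np.array(i['T']))@np.append(p,1); return np.array([i['cx']+i['fx']*q[0]/-q[2],i['cy']+i['fy']*-q[1]/-q[2]])
def fit(guess,cams=('top','scene')):
    obs=[];I={c:camera_info(c) for c in cams}
    for c in cams:
        im,_=grab_frame(c); cv2.imwrite(f'pics/fit_{c}.png',im)
        g=pts(*guess)
        for t in g:
            rs=[r for r in pinpoint(c,t) if np.hypot(*(np.array(r['position'])-proj(I[c],g[t])))<25]
            if rs: obs.append((c,t,np.array(rs[0]['position'])))
    f=lambda p:np.concatenate([(proj(I[c],pts(*p)[t])-o) for c,t,o in obs])
    r=least_squares(f,guess,loss='soft_l1',f_scale=2,x_scale=[.01,.01,.1])
    for (c,t,o),e in zip(obs,r.fun.reshape(-1,2)): print(c,t,o.round(1),e.round(1))
    x=r.x; print('axis',x[:2].round(4),'yaw',np.degrees(x[2]).round(1)); print({k:v.round(4) for k,v in pts(*x).items()})
    return x
E
python3 - <<'E'
from gun import *
x=fit([.675,-.118,np.radians(240)])
b=np.array([.476,-.145])-x[:2]; print('dist',np.hypot(*b),'want yaw',np.degrees(np.arctan2(b[1],b[0]))%360)
print(state()['time'])
E
```

```text
top handle [381.4 192.6] [2.  1.5]
top nozzle [404.3 216.9] [-0.2  0.5]
top trigger [393.2 204. ] [ 0.2 -1.6]
top stand [371.  203.7] [-2.   1.6]
scene handle [275.7 251.1] [-0.8  1. ]
scene nozzle [241.6 290.2] [0.7 1.6]
scene trigger [248.2 273.4] [ 11.4 -14.1]
scene stand [293.4 335.9] [-1.9  2. ]
axis [ 0.6769 -0.1209] yaw 235.8
{'handle': array([ 0.6652, -0.1382,  0.2665]), 'nozzle': array([ 0.6212, -0.2029,  0.1446]), 'trigger': array([ 0.6472, -0.1646,  0.2441]), 'stand': array([ 0.6769, -0.1209,  0.    ])}
dist 0.20235713573910816 want yaw 186.83204388587652
12.05
```

```bash
cat > plan.py <<'E'
from gun import *
from scipy.spatial.transform import Rotation as Ro
def frame(yaw):
    n=np.array([np.cos(yaw),np.sin(yaw),0]);Z=np.array([0,0,1]);return -n*c35+Z*s35, np.cross(n*s35+Z*c35,-n*c35+Z*s35), n*s35+Z*c35
def cur():
    s=state(); q=s['tool_rot']; return s['tool_pos'],Ro.from_quat([q[1],q[2],q[3],q[0]])
def target(x,off,ytool):  # off: TCP in handle axes; ytool: 'x' or 'y' handle axis times sign
    hx,hy,hz=frame(x[2]); y={'x':hx,'-x':-hx,'y':hy,'-y':-hy}[ytool]; z=-hz
    R=Ro.from_matrix(np.c_[np.cross(y,z),y,z]); h=pts(*x)['handle']
    return h+off[0]*hx+off[1]*hy+off[2]*hz,R
def go(x,off,ytool):
    p,R=cur(); P,T=target(x,off,ytool); rv=(T*R.inv()).as_rotvec(degrees=True)
    print(ytool,'to',P.round(4),'shift',(P-p).round(4),'rot',rv.round(2),np.linalg.norm(rv).round(1))
E
python3 - <<'E'
from plan import *
x=[.6769,-.1209,np.radians(235.8)]
for y in ['y','-y']: go(x,[0,0,.10],y)
print(frame(x[2])[2].round(4),state()['joint_pos'].round(2))
E
```

```text
y to [ 0.6329 -0.1856  0.3484] shift [ 0.2495 -0.0399  0.0437] rot [ 12.05 -35.5   71.67] 80.9
-y to [ 0.6329 -0.1856  0.3484] shift [ 0.2495 -0.0399  0.0437] rot [  38.23   12.96 -102.15] 109.8
[-0.3224 -0.4744  0.8192] [-0.55 -0.53  1.93 -0.    1.74 -1.8 ]
```

```bash
python3 -m handwheel '[[[0.0156,-0.0025,0.0127,2.39,0.81,-6.38],[0.0156,-0.0025,0.0127,2.39,0.81,-6.38],[0.0156,-0.0025,0.0127,2.39,0.81,-6.38],[0.0156,-0.0025,0.0127,2.39,0.81,-6.38],[0.0156,-0.0025,0.0027,2.39,0.81,-6.38],[0.0156,-0.0025,0.0027,2.39,0.81,-6.38],[0.0156,-0.0025,0.0027,2.39,0.81,-6.38],[0.0156,-0.0025,0.0027,2.39,0.81,-6.38],[0.0156,-0.0025,0.0027,2.39,0.81,-6.38],[0.0156,-0.0025,0.0027,2.39,0.81,-6.38],[0.0156,-0.0025,0.0027,2.39,0.81,-6.38],[0.0156,-0.0025,0.0027,2.39,0.81,-6.38],[0.0156,-0.0025,0.0027,2.39,0.81,-6.38],[0.0156,-0.0025,0.0027,2.39,0.81,-6.38],[0.0156,-0.0025,0.0027,2.39,0.81,-6.38],[0.0156,-0.0025,0.0027,2.39,0.81,-6.38],[0,0,0,0,0,0],[0,0,0,0,0,0]]]' 0.7
python3 - <<'E'
from plan import *
x=[.6769,-.1209,np.radians(235.8)]
go(x,[0,0,.10],'-y'); go(x,[0,0,-.01],'-y')
im,d=grab_frame('wrist'); s,_=grab_frame('scene')
cv2.imwrite('pics/c6.png',cv2.hconcat([cv2.resize(im,(440,330)),cv2.resize(s[200:365,170:345],(350,330))]))
for t in ['handle','trigger']:
    print(t,[(np.round(r['position']),round(r['conf'],2)) for r in pinpoint('wrist',t)[:2]], proj(camera_info('wrist'),pts(*x)[t]).round())
print(state()['joint_pos'].round(2))
E
```

```text
time: 13.55
tool_pos: [0.6326, -0.1858, 0.3873]
tool_rot: [-0.141, 0.842, 0.448, 0.265]
contact_force: [0.1, 0.1, -0.9]
gripper_width: 0.702
grasp_force: 0.0
-y to [ 0.6329 -0.1856  0.3484] shift [ 0.0003  0.0001 -0.0389] rot [ 0.04  0.01 -0.22] 0.2
-y to [ 0.6684 -0.1334  0.2583] shift [ 0.0358  0.0523 -0.129 ] rot [ 0.04  0.01 -0.22] 0.2
handle [(array([321., 244.]), 0.55)] [324. 246.]
trigger [(array([322., 280.]), 0.78)] [324. 285.]
[-0.68  0.02  1.43  0.62  1.72  0.  ]
```

View pics/c6.png

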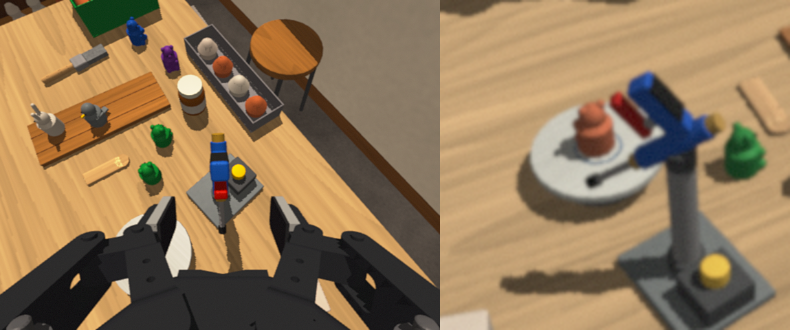

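```bash
python3 -m handwheel '[[[0,0,-0.02,0,0,0],[0,0,-0.019,0,0,0],[0.008,0.012,-0.02,0,0,0],[0.008,0.012,-0.02,0,0,0],[0.008,0.012,-0.02,0,0,0],[0.006,0.009,-0.0155,0,0,0],[0.0045,0.006,-0.0115,0,0,0],[0.001,0.0012,-0.003,0,0,0],[0,0,0,0,0,0],[0,0,0,0,0,0]]]' 0.7
python3 -m handwheel '[[[0,0,0,0,0,0],[0,0,0,0,0,0],[0,0,0,0,0,0],[0,0,0,0,0,0],[0,0,0,0,0,0],[0,0,0,0,0,0]]]' 0.24
python3 - <<'E'
from plan import *
p,R=cur(); print(p.round(4),R.as_matrix().round(3).tolist(),state()['ft_torque'].round(2))
E
```

```text
time: 14.58
tool_pos: [0.6687, -0.1339, 0.26]
tool_rot: [-0.14, 0.842, 0.447, 0.266]
contact_force: [-0.1, 0.4, 0.3]
gripper_width: 0.701
grasp_force: 0.0
time: 15.08
tool_pos: [0.6671, -0.1336, 0.2604]
tool_rot: [-0.141, 0.842, 0.448, 0.265]
contact_force: [-8.2, 0.4, 4.7]
gripper_width: 0.249
grasp_force: 48.7
[ 0.6671 -0.1336  0.2604] [[0.458, 0.829, 0.32], [0.68, -0.559, 0.475], [0.573, -0.0, -0.82]] [0.06 0.87 1.12]
```

```bash
python3 -m handwheel '[[[-0.0007,0.0005,0,0,0,-3.5],[-0.0008,0.0006,0,0,0,-3.5],[-0.0006,0.0006,0,0,0,-3.5],[-0.0007,0.0007,0,0,0,-3.5],[-0.0006,0.0007,0,0,0,-3.5],[-0.0006,0.0007,0,0,0,-3.5],[0,0,0,0,0,0]]]' 0.24
python3 -m handwheel '[[[-0.0005,0.0008,0,0,0,-3.5],[-0.0005,0.0008,0,0,0,-3.5],[-0.0004,0.0008,0,0,0,-3.5],[-0.0004,0.0009,0,0,0,-3.5],[-0.0003,0.0008,0,0,0,-3.5],[-0.0003,0.0009,0,0,0,-3.5],[-0.0002,0.0009,0,0,0,-3.5],[-0.0002,0.0009,0,0,0,-3.5],[0,0,0,0,0,0],[0,0,0,0,0,0]]]' 0.24
python3 - <<'E'
from plan import *
p,R=cur(); y=R.as_matrix()[:,1]; print(p.round(4),'yaw',np.degrees(np.arctan2(y[1],y[0]))-90+360,state()['ft_torque'].round(2))
im,_=grab_frame('scene'); print([(np.round(r['position'],1)) for r in pinpoint('scene','nozzle')[:2]], proj(camera_info('scene'),pts(.6769,-.1209,np.radians(186.8))['nozzle']).round(1))
im,_=grab_frame('top'); print([(np.round(r['position'],1)) for r in pinpoint('top','nozzle')[:2]], proj(camera_info('top'),pts(.6769,-.1209,np.radians(186.8))['nozzle']).round(1))
E
```

```text
time: 15.67
tool_pos: [0.6608, -0.1299, 0.2603]
tool_rot: [-0.089, 0.91, 0.288, 0.284]
contact_force: [-23.4, -3.6, 8.8]
gripper_width: 0.255
grasp_force: 51.2
time: 16.5
tool_pos: [0.6552, -0.1219, 0.2601]
tool_rot: [-0.018, 0.954, 0.061, 0.293]
contact_force: [-54.6, 2.5, 24.8]
gripper_width: 0.254
grasp_force: 56.6
[ 0.6552 -0.1219  0.2601] yaw 187.32154999348478 [0.52 5.62 1.54]
[array([260. , 268.1])] [265.3 268.4]
[array([174.6, 261.5])] [378.2 234. ]
```

```bash
python3 -m handwheel '[[[-0.003,0,0,0,0,0],[-0.0035,0.001,-0.001,0,0,0],[0,0,0,0,0,0],[0,0,0,0,0,0]]]' 0.24
python3 -m handwheel '[[[0,0,0,0,0,0],[0,0,0,0,0,0],[0,0,0,0,0,0],[0,0,0,0,0,0],[-0.006,-0.0007,0.009,0,0,0],[-0.012,-0.0015,0.017,0,0,0],[-0.015,-0.002,0.022,0,0,0],[-0.015,-0.0018,0.022,0,0,0],[-0.014,-0.0017,0.02,0,0,0],[0,0,0,0,0,0],[0,0,0,0,0,0]]]' 0.7
python3 - <<'E'
from plan import *
x=fit([.676,-.118,np.radians(187)])
b=np.array([.476,-.145])-x[:2]; print('dist',np.hypot(*b),'want yaw',np.degrees(np.arctan2(b[1],b[0]))%360)
I=camera_info('wrist'); im,_=grab_frame('wrist')
cv2.imwrite('pics/w7.png',im)
for t in ['handle','trigger','nozzle']: print(t,[(np.round(r['position']),round(r['conf'],2)) for r in pinpoint('wrist',t)[:2]], proj(I,pts(*x)[t]).round(), np.round(w('wrist',(0,0),1),2)*0)
s=cv2.imread('pics/fit_scene.png')
cv2.imwrite('pics/c7.png',cv2.hconcat([cv2.resize(im,(440,330)),cv2.resize(s[200:365,170:345],(350,330))]))
print(state()['time'],np.round(I['T'],3).tolist())
E
```

```text
time: 17.03
tool_pos: [0.6548, -0.1214, 0.2604]
tool_rot: [-0.018, 0.952, 0.058, 0.301]
contact_force: [-11.1, 4.8, 7.1]
gripper_width: 0.252
grasp_force: 49.4
time: 17.95
tool_pos: [0.5933, -0.1303, 0.3507]
tool_rot: [-0.016, 0.951, 0.057, 0.302]
contact_force: [-0.2, 0.6, -0.8]
gripper_width: 0.703
grasp_force: 0.0
top handle [375.8 197.1] [0.2 0.6]
top nozzle [386.1 233.7] [-4.2 -1. ]
top trigger [382.4 209.7] [-3.   1.4]
top stand [366.9 202.7] [-0.4  2.8]
scene handle [282.  244.6] [-0.2  1.9]
scene nozzle [263.5 267.7] [-1.8  3. ]
scene trigger [272.4 247.6] [-0.3 -0.3]
scene stand [294.2 335. ] [0.  1.6]
axis [ 0.6765 -0.1137] yaw 196.9
{'handle': array([ 0.6566, -0.1198,  0.2665]), 'nozzle': array([ 0.5817, -0.1426,  0.1446]), 'trigger': array([ 0.626 , -0.1291,  0.2441]), 'stand': array([ 0.6765, -0.1137,  0.    ])}
dist 0.20297366327757707 want yaw 188.8667274339642
handle [(array([320., 226.]), 0.98)] [322. 222.] [ 0.  0. -0.]
trigger [(array([327., 270.]), 0.87), (array([323., 280.]), 0.42)] [329. 266.] [ 0.  0. -0.]
nozzle [(array([331., 337.]), 0.82), (array([326., 269.]), 0.73)] [335. 331.] [ 0.  0. -0.]
18.65 [[0.12, 0.935, -0.333, 0.549], [-0.993, 0.113, -0.04, -0.134], [0.0, 0.336, 0.942, 0.527], [0.0, 0.0, 0.0, 1.0]]
```

View pics/c7.png

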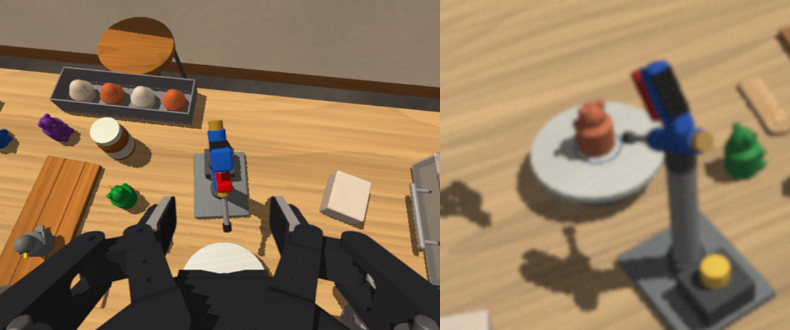

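Run:
```python
from plan import *
print(camera_info('wrist')['cx'])
print('W'); fit([.676,-.118,np.radians(190)],('wrist',))
print('ALL'); x=fit([.676,-.118,np.radians(190)],('wrist','top','scene'))
b=np.array([.476,-.145])-x[:2]; print('dist',np.hypot(*b),'want yaw',np.degrees(np.arctan2(b[1],b[0]))%360)
for c in ['top','scene','wrist']:
    I=camera_info(c)
    for y in (187,192,197): print(c,y,{t:proj(I,pts(.676,-.116,np.radians(y))[t]).round(1).tolist() for t in ('handle','trigger','nozzle')})
```

```text
323.96463688196087
W
wrist handle [324.4 226.6] [-1.   0.9]
wrist nozzle [329.9 337.3] [ 0.3 -0.8]
wrist trigger [327.  271.1] [-0.1  0.8]
wrist stand [320.1 281.4] [ 2.2 -3.2]
axis [ 0.6729 -0.1171] yaw 192.3
{'handle': array([ 0.6525, -0.1216,  0.2665]), 'nozzle': array([ 0.5761, -0.1382,  0.1446]), 'trigger': array([ 0.6213, -0.1284,  0.2441]), 'stand': array([ 0.6729, -0.1171,  0.    ])}
ALL
wrist handle [319.7 230. ] [ 1.9 -1. ]
wrist nozzle [328.7 338.4] [ 1.2 -0.8]
wrist trigger [328. 271.] [-2.3  2.4]
wrist stand [322.2 280.8] [-1.1 -1.7]
top handle [374.5 198.1] [1.8 1.8]
top nozzle [380.9 237.4] [-0.6 -2.1]
top trigger [378.9 212.2] [0.  1.3]
top stand [370.2 200.8] [-3.   6.5]
scene handle [280.9 245.3] [-0.4 -0.4]
scene nozzle [261.5 266.4] [0.9 1.7]
scene trigger [270.7 247. ] [ 0.9 -1.7]
scene stand [294.  333.5] [-1.4  1.8]
axis [ 0.6714 -0.1155] yaw 193.2
{'handle': array([ 0.651 , -0.1203,  0.2665]), 'nozzle': array([ 0.5749, -0.1381,  0.1446]), 'trigger': array([ 0.6199, -0.1276,  0.2441]), 'stand': array([ 0.6714, -0.1155,  0.    ])}
dist 0.19758774006889707 want yaw 188.57541202814141
top 187 {'handle': [375.5, 198.2], 'trigger': [376.8, 212.2], 'nozzle': [376.5, 234.4]}
top 192 {'handle': [376.3, 198.1], 'trigger': [378.6, 211.8], 'nozzle': [379.7, 233.8]}
top 197 {'handle': [377.0, 197.9], 'trigger': [380.4, 211.3], 'nozzle': [382.8, 232.9]}
scene 187 {'handle': [282.2, 245.9], 'trigger': [274.6, 245.5], 'nozzle': [267.1, 267.4]}
scene 192 {'handle': [281.4, 246.3], 'trigger': [272.7, 246.4], 'nozzle': [263.8, 269.1]}
scene 197 {'handle': [280.6, 246.7], 'trigger': [270.9, 247.5], 'nozzle': [260.7, 270.9]}
wrist 187 {'handle': [320.1, 224.0], 'trigger': [320.3, 268.6], 'nozzle': [321.1, 333.8]}
wrist 192 {'handle': [322.3, 223.9], 'trigger': [325.7, 268.3], 'nozzle': [329.0, 333.5]}
wrist 197 {'handle': [324.5, 223.6], 'trigger': [331.0, 267.6], 'nozzle': [336.9, 332.4]}
```

The pictures show the gun nearly on the bear, but the fit over three cameras gives yaw ≈ 192.7° against the 188.3° wanted. I'll regrip and swing about -4.4° more.

Run:
```python
from plan import *
x=[.6725,-.1163,np.radians(192.7)]
go(x,[0,0,.10],'-y'); go(x,[0,0,-.01],'-y'); print(frame(x[2])[2].round(3)); print(pts(*x)['handle'], pts(x[0],x[1],np.radians(188.3))['handle'])
```

```text
-y to [ 0.5962 -0.1335  0.3484] shift [ 0.003  -0.0039  0.0006] rot [0.02 0.02 5.84] 5.8
-y to [ 0.6577 -0.1196  0.2583] shift [ 0.0645  0.01   -0.0895] rot [0.02 0.02 5.84] 5.8
[-0.56  -0.126  0.819]
[ 0.65211355 -0.12089429  0.26650986] [ 0.65182116 -0.11931672  0.26650986]
```

```bash
python3 -m handwheel '[[[0.003,-0.004,0,0,0,5.8],[0.0115,0.0026,-0.0168,0,0,0],[0.0145,0.0033,-0.0212,0,0,0],[0.0145,0.0033,-0.0212,0,0,0],[0.0115,0.0026,-0.0168,0,0,0],[0.006,0.0014,-0.009,0,0,0],[0.0035,0.0008,-0.005,0,0,0],[0,0,0,0,0,0],[0,0,0,0,0,0]]]' 0.7
python3 -m handwheel '[[[0,0,0,0,0,0],[0,0,0,0,0,0],[0,0,0,0,0,0],[0,0,0,0,0,0],[0,0,0,0,0,0],[0,0,0,0,0,0]]]' 0.24
python3 -m handwheel '[[[-0.0001,0.0005,0,0,0,-2.2],[-0.0001,0.0006,0,0,0,-2.2],[0,0,0,0,0,0],[0,0,0,0,0,0]]]' 0.24
python3 -m handwheel '[[[0,0,0,0,0,0],[0,0,0,0,0,0],[0,0,0,0,0,0],[0,0,0,0,0,0],[-0.006,-0.0009,0.009,0,0,0],[-0.012,-0.0017,0.017,0,0,0],[-0.015,-0.002,0.022,0,0,0],[-0.015,-0.002,0.022,0,0,0],[-0.014,-0.002,0.02,0,0,0],[0,0,0,0,0,0],[0,0,0,0,0,0]]]' 0.7
python3 - <<'E'
from plan import *
x=fit([.6725,-.1163,np.radians(188)],('wrist','top','scene'))
x2=fit([.6725,-.1163,np.radians(188)],('wrist',))
b=np.array([.476,-.145])-x[:2]; print('dist',np.hypot(*b),'want yaw',np.degrees(np.arctan2(b[1],b[0]))%360)
go(x,[0,0,.1],'-x');go(x,[0,0,.1],'x')
print(state()['time'],state()['joint_pos'].round(2))
E
```

```text
time: 20.4
tool_pos: [0.6579, -0.1198, 0.2589]
tool_rot: [-0.033, 0.948, 0.105, 0.3]
contact_force: [-0.7, -0.4, 1.0]
gripper_width: 0.7
grasp_force: 0.0
time: 20.9
tool_pos: [0.6575, -0.1194, 0.2598]
tool_rot: [-0.033, 0.948, 0.106, 0.3]
contact_force: [-6.0, 1.2, 4.3]
gripper_width: 0.256
grasp_force: 56.6
time: 21.23
tool_pos: [0.6571, -0.118, 0.2597]
tool_rot: [-0.021, 0.951, 0.07, 0.3]
contact_force: [-6.8, 2.3, 5.5]
gripper_width: 0.253
grasp_force: 56.8
time: 22.15
tool_pos: [0.5956, -0.1278, 0.3508]
tool_rot: [-0.02, 0.951, 0.069, 0.302]
contact_force: [0.4, 0.0, -1.2]
gripper_width: 0.696
grasp_force: 0.0
wrist handle [323.8 231.5] [-1.1  0.4]
wrist nozzle [324.9 340.1] [-0.2 -0.1]
wrist trigger [322.6 278.2] [ 1.1 -2.1]
wrist stand [324.2 283.4] [-1.9 -2.5]
top handle [373.7 197.7] [1.8 1.7]
top trigger [377.6 213. ] [-0.2  0.2]
top stand [366.6 201.3] [0.3 5.5]
scene handle [282.2 245.2] [-0.6 -0.2]
scene nozzle [263.  267.2] [2.1 0.1]
scene trigger [276.3 246.4] [-2.9 -1.5]
scene stand [295.5 335.6] [-2.4  0.1]
axis [ 0.6729 -0.1148] yaw 189.9
{'handle': array([ 0.6523, -0.1184,  0.2665]), 'nozzle': array([ 0.5752, -0.1319,  0.1446]), 'trigger': array([ 0.6208, -0.1239,  0.2441]), 'stand': array([ 0.6729, -0.1148,  0.    ])}
wrist handle [325.4 229.2] [0.6 0.7]
wrist trigger [327.3 274.7] [-0.2 -0.2]
wrist stand [325.1 280.6] [-0.7 -1.1]
axis [ 0.6734 -0.1164] yaw 190.1
{'handle': array([ 0.6528, -0.12  ,  0.2665]), 'nozzle': array([ 0.5758, -0.1338,  0.1446]), 'trigger': array([ 0.6214, -0.1257,  0.2441]), 'stand': array([ 0.6734, -0.1164,  0.    ])}
dist 0.19915945662493792 want yaw 188.72000428857007
-x to [ 0.5958 -0.1283  0.3484] shift [ 0.0003 -0.0011  0.0005] rot [ 50.85   8.13 -72.18] 88.7
x to [ 0.5958 -0.1283  0.3484] shift [ 0.0003 -0.0011  0.0005] rot [-51.14  -8.13  75.24] 91.3
23.15 [-0.52 -0.43  1.88  0.39  1.21  0.86]
```

Yaw is now about 189.6° against 188.7° wanted, which puts the jet line within about 3 mm of the bear's axis. Next I turn the tool for the trigger. One finger in front of the trigger will be pushed along the handle x axis by the arm, since arm compliance gives good force control.

```bash
python3 -m handwheel '[[[0,0,0.001,-3.65,-0.58,5.37],[0,0,0,-3.65,-0.58,5.37],[0,0,0,-3.65,-0.58,5.37],[0,0,0,-3.65,-0.58,5.37],[0,0,0,-3.65,-0.58,5.37],[0,0,0,-3.65,-0.58,5.37],[0,0,0,-3.65,-0.58,5.37],[0,0,0,-3.65,-0.58,5.37],[0,0,0,-3.65,-0.58,5.37],[0,0,0,-3.65,-0.58,5.37],[0,0,0,-3.65,-0.58,5.37],[0,0,0,-3.65,-0.58,5.37],[0,0,0,-3.65,-0.58,5.37],[0,0,0,-3.65,-0.58,5.37],[0,0,0,0,0,0],[0,0,0,0,0,0]]]' 0.85
python3 - <<'E'
from plan import *
x=[.673,-.1155,np.radians(189.8)]
go(x,[-.013,0,.1],'x');go(x,[-.013,0,-.022],'x'); print([v.round(4) for v in frame(x[2])])
I=camera_info('wrist'); im,_=grab_frame('wrist'); cv2.imwrite('pics/c8.png',im)
for t in ['handle','trigger','nozzle']: print(t,[(np.round(r['position']),round(r['conf'],2)) for r in pinpoint('wrist',t)[:2]], proj(I,pts(*x)[t]).round())
print(state()['joint_pos'].round(2))
E
```

```text
time: 24.48
tool_pos: [0.5955, -0.1271, 0.3489]
tool_rot: [0.193, 0.615, 0.729, 0.231]
contact_force: [0.1, 0.3, 0.8]
gripper_width: 0.851
grasp_force: 0.0
x to [ 0.5854 -0.1306  0.341 ] shift [-0.0101 -0.0035 -0.0079] rot [-0.12 -0.02  0.1 ] 0.2
x to [ 0.6543 -0.1187  0.241 ] shift [ 0.0589  0.0084 -0.1079] rot [-0.12 -0.02  0.1 ] 0.2
[array([0.8072, 0.1394, 0.5736]), array([-0.1702,  0.9854,  0.    ]), array([-0.5652, -0.0976,  0.8192])]
handle [(array([328., 234.]), 0.62)] [324. 234.]
trigger [(array([280., 234.]), 0.64)] [277. 234.]
nozzle [(array([187., 220.]), 0.57)] [187. 220.]
[-0.53 -0.42  1.87  0.4   1.22 -0.74]
```

View pics/c8.png

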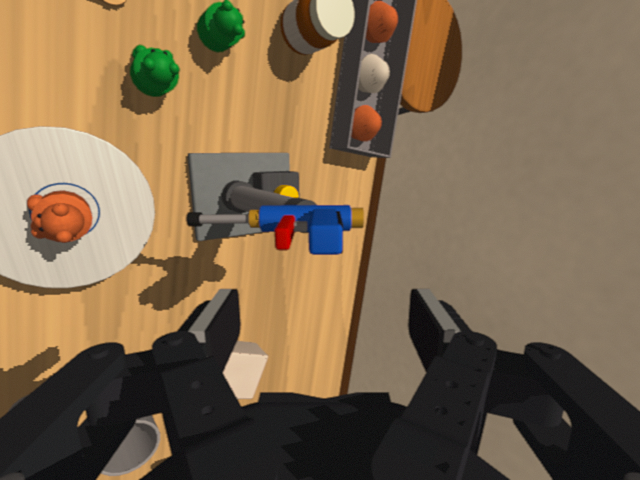

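The picture shows the gun barrel line (nozzle (190,219)) running straight at the bear at (60,222), with the fingers placed to straddle trigger and handle. Going down.

```bash
python3 -m handwheel '[[[-0.01,-0.0035,-0.008,0,0,0],[0.0138,0.0024,-0.02,0,0,0],[0.0138,0.0024,-0.02,0,0,0],[0.0138,0.0024,-0.02,0,0,0],[0.0138,0.0024,-0.02,0,0,0],[0.0085,0.0014,-0.0125,0,0,0],[0.0045,0.0008,-0.007,0,0,0],[0,0,0,0,0,0],[0,0,0,0,0,0]]]' 0.85
cat > f.py <<'E'
from plan import *
hx,hy,hz=frame(np.radians(189.8)); s=state(); p=s['tool_pos']; h=pts(.673,-.1155,np.radians(189.8))['handle']
print('t %.2f'%s['time'],'F',[round(float(s['contact_force']@v),1) for v in (hx,hy,hz)],'off mm',[round(1000*float((p-h)@v),1) for v in (hx,hy,hz)],'w %.3f g %.1f'%(s['gripper_width'],s['grasp_force']))
E
python3 f.py
python3 -m handwheel '[[[0.0024,0.0004,0.0017,0,0,0],[0.0024,0.0004,0.0017,0,0,0],[0,0,0,0,0,0]]]' >/dev/null; python3 f.py
```

```text
time: 25.43
tool_pos: [0.6537, -0.1188, 0.2416]
tool_rot: [0.193, 0.614, 0.73, 0.23]
contact_force: [-0.4, -0.9, 1.1]
gripper_width: 0.85
grasp_force: 0.0
t 25.43 F [0.2, -0.8, 1.2] off mm [-13.2, 0.1, -21.2] w 0.850 g 0.0
t 25.68 F [-0.4, 0.4, 0.1] off mm [-5.3, -0.6, -19.7] w 0.844 g 0.0
```

```bash
for k in 1 2 3 4; do python3 -m handwheel '[[[0.0008,0.00014,0.0006,0,0,0],[0,0,0,0,0,0]]]' >/dev/null; python3 f.py; done
```

```text
t 25.85 F [0.0, 0.3, -0.1] off mm [-5.7, -0.2, -20.6] w 0.849 g 0.0
t 26.02 F [-0.9, -0.5, -0.8] off mm [-5.3, -0.0, -21.2] w 0.849 g 0.0
t 26.18 F [-0.4, -0.6, -0.2] off mm [-4.3, 0.0, -21.3] w 0.846 g 0.0
t 26.35 F [-0.9, -0.5, 0.2] off mm [-3.3, 0.0, -21.3] w 0.851 g 0.0
```

```bash
for k in 1 2 3; do python3 -m handwheel '[[[0.0008,0.00014,0.0006,0,0,0],[0,0,0,0,0,0]]]' >/dev/null; python3 f.py; done
```

```text
t 26.52 F [0.5, 0.7, 0.2] off mm [-2.2, 0.0, -21.2] w 0.852 g 0.0
t 26.68 F [-0.6, 0.1, 1.3] off mm [-1.7, 0.1, -21.3] w 0.850 g 0.5
t 26.85 F [-3.5, 0.8, 1.4] off mm [-1.1, 0.1, -21.4] w 0.852 g 1.4
```

```bash
python3 -m handwheel '[[[0.002,0.00035,0.0014,0,0,0],[0.0016,0.0003,0.0012,0,0,0],[0,0,0,0,0,0]]]' >/dev/null; python3 f.py; for k in 1 2; do python3 -m handwheel '[[[0.0006,0.0001,0.00043,0,0,0],[0,0,0,0,0,0]]]' >/dev/null; python3 f.py; done
```

```text
t 27.10 F [-4.4, -1.0, 0.7] off mm [3.6, 0.2, -21.5] w 0.850 g 2.0
t 27.27 F [-3.8, -0.4, -0.3] off mm [4.3, 0.2, -21.5] w 0.851 g 2.1
t 27.43 F [-4.9, 0.2, -0.6] off mm [5.1, 0.2, -21.5] w 0.847 g 2.3
```

```bash
for k in 1 2; do python3 -m handwheel '[[[0.0004,0.00007,0.0003,0,0,0]]]' >/dev/null; python3 f.py; done
```

```text
t 27.52 F [-3.9, 0.8, -0.8] off mm [5.6, 0.2, -21.5] w 0.851 g 2.3
t 27.60 F [-3.9, -0.7, -1.7] off mm [6.1, 0.2, -21.4] w 0.849 g 2.4
```

```bash
for k in 1 2; do python3 -m handwheel '[[[0.0004,0.00007,0.0003,0,0,0],[0,0,0,0,0,0]]]' >/dev/null; python3 f.py; done
```

```text
t 27.77 F [-5.7, 0.1, -1.3] off mm [6.4, 0.2, -21.5] w 0.849 g 3.0
t 27.93 F [-6.7, 0.2, -0.6] off mm [6.7, 0.2, -21.5] w 0.846 g 3.5
```

The pressure point is reached: motion is blocked at ~6.5 N. Hold, then full blast.

```bash
python3 -m handwheel '[[[0,0,0,0,0,0],[0,0,0,0,0,0],[0,0,0,0,0,0],[0,0,0,0,0,0],[0,0,0,0,0,0],[0,0,0,0,0,0],[0,0,0,0,0,0],[0,0,0,0,0,0],[0,0,0,0,0,0]]]' >/dev/null; python3 f.py
python3 -m handwheel '[[[0.0032,0.00055,0.0023,0,0,0],[0.0032,0.00055,0.0023,0,0,0],[0,0,0,0,0,0]]]' >/dev/null; python3 f.py
```

```text
t 28.68 F [-7.5, -0.0, -0.6] off mm [6.6, 0.2, -21.5] w 0.851 g 3.5
t 28.93 F [-12.6, -0.7, 6.7] off mm [12.6, 0.3, -21.9] w 0.853 g 6.3
```

```bash
python3 -m handwheel '[[[0.0008,0.00014,0.0006,0,0,0],[0,0,0,0,0,0]]]' >/dev/null; python3 f.py
```

```text
t 29.10 F [-13.8, -1.3, 5.9] off mm [12.8, 0.3, -21.9] w 0.848 g 7.1
```

```bash
python3 -m handwheel '[[[0.001,0.00017,0.0007,0,0,0],[0,0,0,0,0,0]]]' >/dev/null; python3 f.py
python3 -m handwheel '[[[0,0,0,0,0,0],[0,0,0,0,0,0],[0,0,0,0,0,0],[0,0,0,0,0,0],[0,0,0,0,0,0],[0,0,0,0,0,0],[0,0,0,0,0,0],[0,0,0,0,0,0],[0,0,0,0,0,0],[0,0,0,0,0,0],[0,0,0,0,0,0],[0,0,0,0,0,0],[0,0,0,0,0,0],[0,0,0,0,0,0],[0,0,0,0,0,0],[0,0,0,0,0,0],[0,0,0,0,0,0],[0,0,0,0,0,0],[0,0,0,0,0,0],[0,0,0,0,0,0]]]' >/dev/null; python3 f.py
```

```text
t 29.27 F [-16.8, 0.5, 7.5] off mm [13.2, 0.3, -22.0] w 0.849 g 8.2
t 30.93 F [-14.7, -0.9, 7.4] off mm [13.2, 0.3, -22.0] w 0.850 g 8.1
```

```bash
python3 -m handwheel '[[[-0.0105,-0.0018,-0.0075,0,0,0],[-0.0105,-0.0018,-0.0075,0,0,0],[0,0,0,0,0,0],[0,0,0,0,0,0]]]' >/dev/null; python3 f.py
python3 -m handwheel '[[[-0.0113,-0.002,0.0164,0,0,0],[-0.017,-0.003,0.0246,0,0,0],[-0.017,-0.003,0.0246,0,0,0],[-0.017,-0.003,0.0246,0,0,0],[-0.017,-0.003,0.0246,0,0,0],[-0.017,-0.003,0.0246,0,0,0],[0,0,0,0,0,0],[0,0,0,0,0,0],[0,0,0,0,0,0]]]'
python3 - <<'E'
from plan import *
x=fit([.673,-.1155,np.radians(189.8)],('wrist','top','scene'))
im=cv2.imread('pics/fit_wrist.png'); s=cv2.imread('pics/fit_scene.png')
cv2.imwrite('pics/c9.png',cv2.hconcat([cv2.resize(im,(440,330)),cv2.resize(s[200:365,170:345],(350,330))]))
E
```

```text
t 31.27 F [0.5, 1.2, 1.2] off mm [-6.0, -0.4, -19.9] w 0.850 g 0.0
time: 32.02
tool_pos: [0.5621, -0.1351, 0.3851]
tool_rot: [0.194, 0.614, 0.73, 0.231]
contact_force: [-0.8, 0.6, -0.1]
gripper_width: 0.852
grasp_force: 0.0
wrist nozzle [208.1 209.4] [2.7 1. ]
wrist trigger [293.3 220. ] [-1.9 -0.6]
wrist stand [245.  188.7] [-1.   0.1]
top handle [375.7 200.5] [-0.  -1.4]
top nozzle [381.  236.3] [-2.1 -1.5]
top trigger [381.  210.7] [-3.1  2.2]
top stand [367.8 203.2] [-0.9  3.4]
scene handle [283.4 243.9] [-1.8  1.3]
scene nozzle [262.2 267.2] [2.  0.8]
scene trigger [275.  244.2] [-2.   1.2]
axis [ 0.6734 -0.1146] yaw 191.6
{'handle': array([ 0.653 , -0.1188,  0.2665]), 'nozzle': array([ 0.5763, -0.1345,  0.1446]), 'trigger': array([ 0.6217, -0.1252,  0.2441]), 'stand': array([ 0.6734, -0.1146,  0.    ])}
```

View pics/c9.png

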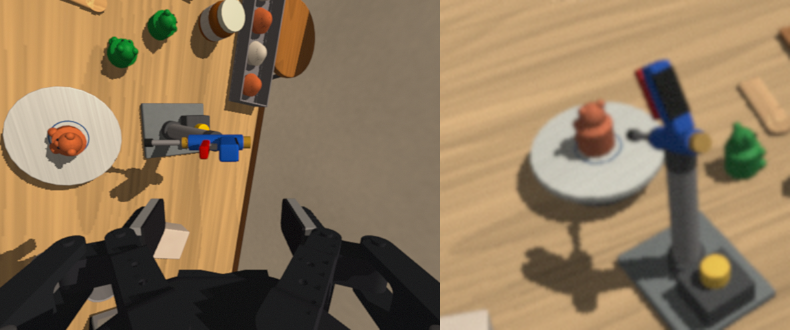

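The picture shows the bear upright in the blue circle at (67,140), the nozzle at (148,142) still pointing at it, the trigger free and the gripper clear.

```bash
python3 -c "
from plant import *
print(job_done())"
```

```text
the job is handed in; nothing more can be done
None
```

I handed the job in at about 32 s with the bear standing in the middle of the wheel and the gun pointing at it. Going by the measured force on the trigger, it had about 1 s of gentle air and 2 s of full blast before I let the trigger go. The judge's verdict was not shown.

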